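Check the glued bowl with the thermometer, then stack it

TASK

Check whether the glue under the blue patch inside the terracotta bowl has cooled: take the infrared thermometer from its wooden rest, point its lens squarely at the middle of the patch from about 9 cm away and hold it still there for two seconds, without touching the bowl. Then lay the thermometer back in both notches of its rest the way it lay, and nest the bowl upright and gently, fully home, on the stack of bowls. Leave the stack and everything else where they stand.

Things in the scene. Friction and masses are not known exactly. Their poses are not given: they have to be found in the camera images.
- thermometer: yellow/black infrared thermometer, 0.2 kg: straight handle 120 long (x), 30 wide (y), 26 high (z), lying level on the rest, screen on top at the rear; at its front (+x) end a black round head, 26 in diameter, bent 45 degrees downwards. Origin: centre of the handle's underside; x along the handle towards the head, z up. Centre of mass about 12 ahead of the origin
- nose (a point): lens at the tip of the thermometer's head, 101 ahead (x) of the thermometer's origin and 26 below it; z is the line of sight, out of the lens (forwards and 45 degrees down when the handle is level), y across the handle
- rest: wooden rest fixed to the table: base 150 x 80 x 12, two notched cradles 12 thick, 40 either side of the middle along x (68 clear between them). Their floors, 48 above the table, carry the handle; flaring cheeks, tops 66 up, leave 38 at the bottom, 48 at the top. Origin: underside centre; x towards the thermometer's head. The thermometer's origin belongs 48 above this one
- bowl: loose terracotta bowl, blue patch inside, 0.3 kg, 52 high: upright collar from 30 to 52 above the underside, outer diameter 130, inner 114 (wall 8, can be pinched from above); below it a cone from outer diameter 108 down to 52 at the foot; inside floor 8 up. Origin: centre of the underside; z up; x from the axis towards the patch
- patch (a point): middle of the face of the round blue patch, 26 in diameter, on the bowl's sloping inner wall: 34 from the bowl's axis on its +x side, 21 above its underside; z is square to the patch, inwards and up (43 degrees above level), y level along the wall
- stack: two terracotta bowls of the bowl's shape, already nested (one body), 74 high, 130 across. Origin: centre of the underside, on the table. Each nested bowl's collar sits on the rim of the one below, 22 higher; a third bowl's underside comes 44 above the stack's origin, with about 3 of side play
- stack_rim (a point): centre of the stack's mouth, 74 above the stack's underside
- tape: bystander: roll of pale tape lying flat, 60 in diameter, 24 high; origin underside centre
- cups: bystander: nested white paper cups, 69 in diameter, 96 high; origin underside centre
- paint_bottle: bystander: green paint bottle, 56 in diameter, 150 high; origin underside centre
- brush_jar: bystander: white jar with three brushes, 68 in diameter, jar 95 high, brushes up to 187; origin underside centre
- dish: bystander: small white dish of beads, 72 in diameter, 20 high; origin underside centre
- tub: bystander: white tub with orange lid, 70 in diameter, 62 high; origin underside centre
- glue_gun: bystander: orange glue gun lying on its side, about 190 long (y, nozzle to +y) and 130 wide (x, grip to +x) by 32 high; origin under the middle of its barrel
Mind the look-alikes: they are no part of the job. What is meant by the thermometer is not turquoise, and is the smaller of those in its own colour.

How it is judged (in metres and radians):
On the way:
1. the held thermometer looks squarely at the middle of the patch (within 10 mm each way, lens 55 to 125 mm off, within 0.4 rad of square) and stays still for 1 s, the bowl standing apart from the stack (x of patch in the frame of nose between -0.01 and 0.01 m and y of patch in the frame of nose between -0.01 and 0.01 m and z of patch in the frame of nose between 0.055 and 0.125 m and angle between the z axis of nose and the z axis of patch, either way round below 0.4 rad and z of nose in the frame of patch above 0.04 m and linear speed of thermometer below 0.02 m/s and angular speed of thermometer below 0.15 rad/s and contact force between the fingers and thermometer above 1 N and horizontal distance between bowl and stack above 0.12 m and angle between bowl's own z axis and vertical below 0.08 rad), for 1 s.
At the end, for the whole second after the job is handed in: bowl nested on the stack (44 mm up within 4, centred within 7 mm, tilt under 0.06 rad), stack upright and within 30 mm of its start; thermometer in both notches of its rest, head to the same end (within 15 mm along, 9 across, 0.12 rad); all released and still (z of bowl in the frame of stack between 0.04 and 0.048 m and horizontal distance between bowl and stack below 0.007 m and angle between the z axis of bowl and the z axis of stack, either way round below 0.06 rad and angle between stack's own z axis and vertical below 0.05 rad and distance of stack from where it was at the start of the episode below 0.03 m and x of thermometer in the frame of rest between -0.015 and 0.015 m and y of thermometer in the frame of rest between -0.009 and 0.009 m and z of thermometer in the frame of rest between 0.044 and 0.053 m and angle between the x axis of thermometer and the x axis of rest, either way round below 0.12 rad and x of nose in the frame of rest above 0.05 m and linear speed of each of bowl, thermometer below 0.01 m/s and contact force between the fingers and anything else below 0.2 N); the robot touches nothing.
It fails at once if the thermometer touches the bowl (contact force between thermometer and bowl above 1 N).
It fails at once if the bowl is dropped onto the stack (lands faster than 0.5 m/s) (horizontal distance between bowl and stack below 0.05 m and z of bowl in the frame of stack below 0.065 m and linear speed of bowl above 0.5 m/s).
It fails at once if the bowl is tipped by more than 35 degrees (angle between bowl's own z axis and vertical above 0.6 rad).
It fails at once if a bystander is pushed more than 30 mm (distance of any of tape, cups, paint_bottle, brush_jar, dish, tub, glue_gun from where it was at the start of the episode above 0.03 m).
It fails at once if a bystander is knocked over (angle between any of tape, cups, paint_bottle, brush_jar, dish, tub, glue_gun's own z axis and vertical above 0.35 rad).
It also fails if it takes over 67 s, if anything falls off the work surface, if the arm or the gripper's body presses on something with over 40 N, if the wrist force passes 120 N, or if a joint passes its speed limit or range.

ROBOT

A 6-joint arm with a two-finger parallel gripper is mounted at the origin on the work surface. World frame = base frame: x ahead of the robot, y to its left, z up, the work surface at z = 0. Lengths are in mm, angles in rad, forces in N, time in s.
With the tool pointing down it reaches from about 400 to 925 mm from the base axis. Payload 12.5 kg.
Tool frame: the origin (TCP) lies midway between the tips of the shut fingers; the grasp point (between the pads) lies 19 mm behind it; z points along the fingers, y is the line along which they close (so a half turn about z gives the same grasp; the last joint's range is limited). The gripper opens to 95 mm and grips with 3 to 60 N. Pads are 20 mm wide; open, the fingers measure 119 mm over their backs; the gripper's body (75 mm by 180 mm) begins 59 mm behind the grasp point.
Start: joints at [-1.302, 0.491, 1.559, -0, 1.092, -0.106], TCP at [228.828, -581.625, 188.161] pointing down, gripper open.
Joint ranges: [-3.1, 3.1], [-0.84, 2.19], [0.05, 2.79], [-1.13, 4.28], [0.06, 2.93], [-2.69, 2.69]. Speed limits (rad/s): [2.22, 2.22, 2.79, 3.14, 3.14, 3.14].

INTERFACE

Orientations are given as [roll, pitch, yaw] about the fixed x, y, z axes, in that order (R = Rz(yaw) Ry(pitch) Rx(roll)).
In Python, from cell import env gives the robot as it stands.
- The arm moves only by the shell command python3 -m inch 'ROWS'. ROWS is JSON, a list of rows, each a list of 7 numbers: the turn, a rotation vector about the tool's x, y, z in rad, then the shift along the tool's x, y, z in cm, then the closure, from -1 (fully open) to 1 (shut). A call has 1 to 20 rows; each row shifts and turns the commanded pose from where the row before left it, along the tool's axes as they then stand; what a row does not reach is not made up. A row lasts 1/8 s, in which the tool goes at most 62.5 mm and 10.7 degrees, less where a joint would pass 70% of its speed; a pose out of reach is approached as far as the arm can. A call with a gripper value outside its range is refused whole. The fingers move at their own pace and stop on an object; the grip force is fixed at half the most. Time passes only in rows, so rows that do not move let the fingers close. It gives the time, the measured TCP pose, the force, the opening and the grip force at its end, in the units of the state.
- env.state(): the state, without advancing time (a new reading comes with each control period).
- env.read_camera(name): name is "side" or "top" or "wrist"; returns a dict with "img" (384x512x3 uint8, red, green, blue), "depth" (384x512 float32, mm along the optical axis (not along the pixel's ray), 0 where there is no reading), "fx", "fy", "cx", "cy" (pixels), "position" and "orientation" of the camera in the world. Camera axes: x right, y down, z forward; pixel columns grow to the right and rows downward; lengths in mm; the calibration is good to about 2 mm. The wrist camera is an equidistant fisheye: a pixel r from the principal point sees the ray r / f radians off the axis. A picture is of the moment at which its call begins.
- env.job_done(): hands the job in; it is judged then, once.
Trained networks look in a picture, given as the dict that the camera call returned (one of the last four; its "shot" number tells which), for a name from the list of things; names that differ only in an ending like _2 or _b are one class to them, and where a whole thing is asked for, a point or a joint stands for the part that bears it (a point fixed in the world has none). Each returns a list of dicts, best first, with "score" (0 to 1); they miss things now and then, are a little off and sometimes report something else, mostly with a low value. They report only what shows in the picture. A call takes as long as a camera call. They do not tell look-alikes from the thing itself.
- env.find_in(picture, target): "centre" ([x, y, z] in mm, in the coordinates of the camera as it stood for that picture, good to about 4 mm: the middle of the surface that is visible of it).
- env.trace(picture, target): "mask" (384x512 bool, what is visible of it).
The state is a dict: "t": time; "joints": joint angles; "qvel": joint speeds; "tau": joint torques, N m; "eef_pos": TCP position; "tcp_rot": TCP orientation; "ft_force": force on the tool from outside, world axes, zero at the start; "moment": the same for the moment, N m; "opening": opening from 0.0 (shut) to 1.0 (fully open); "grip_force": force on a finger pad.
Only numpy, scipy, OpenCV 4.12 (cv2) and the standard library are available. Lean on these libraries where they do the work, as an engineer would, in place of code of your own. Each camera call takes 0.05 s, during which the arm holds its last target. There are 200 camera calls.

## Working session

There is one attempt and no reset: what is moved stays moved. The work goes in short steps, Python scripts to look and compute and a shell command to move; the robot and the scene stay as the last step left them, time stands still between calls to the robot, and variables do not carry over. Pictures are saved under pics/ and viewed, at most 10 in all, crops included, and the job is handed in when it is done.

```bash
ls; mkdir -p pics; cat > h.py <<'E'
import numpy as np, cv2
from scipy.spatial.transform import Rotation as Ro
from cell import env
def R(rpy): return Ro.from_euler('xyz',rpy).as_matrix()
def cam(n): return env.read_camera(n)
def cR(p):
    o=np.array(p["orientation"],float)
    return o if o.shape==(3,3) else R(o)
def w(p,c): return cR(p)@np.array(c)+np.array(p["position"])
def cloud(p):
    v,u=np.mgrid[:384,:512]; d=p["depth"]
    c=np.dstack([(u-p["cx"])/p["fx"]*d,(v-p["cy"])/p["fy"]*d,d])
    return c@cR(p).T+np.array(p["position"])
def save(p,f): cv2.imwrite(f,p["img"][:,:,::-1])
E
python3 - <<'E'
from h import *
for n in ("top","side"):
    p=cam(n); save(p,f"pics/{n}0.png"); print(n,p["position"],p["orientation"],p["fx"],p["cx"])
    P=cloud(p)
    for t in "thermometer nose rest bowl patch stack stack_rim tape cups paint_bottle brush_jar dish tub glue_gun".split():
        for r in env.find_in(p,t)[:4]:
            c=np.array(r["centre"]); print(t,round(r["score"],2),w(p,c).round(),"px",(c[:2]/c[2]*p["fx"]+[p["cx"],p["cy"]]).round())
print(env.state())
E
```

```text
pics
top [ 169.9508506   -49.19377465 1569.70133924] [-2.94490996 -0.00642511 -1.54818324] 428.51195505210984 261.666969190385
thermometer 0.71 [ 502. -261.   80.] px [321. 186.]
thermometer 0.63 [ 359. -605.   30.] px [414. 230.]
nose 0.68 [ 356. -610.   33.] px [416. 231.]
nose 0.55 [ 499. -264.   73.] px [321. 187.]
rest 0.61 [ 493. -258.   17.] px [317. 192.]
bowl 0.9 [529. 314.  36.] px [162. 178.]
bowl 0.74 [651. 197.  97.] px [193. 142.]
patch 0.87 [530. 310.  34.] px [163. 178.]
patch 0.49 [651. 199.  96.] px [193. 142.]
stack 0.84 [583.  25.  57.] px [241. 164.]
stack_rim 0.79 [584.  22.  56.] px [242. 164.]
tape 0.51 [ 726. -246.   30.] px [315. 131.]
tape 0.46 [419. 138.  27.] px [209. 209.]
cups 0.85 [652. 196.  99.] px [194. 141.]
cups 0.66 [741.  45.  98.] px [237. 119.]
paint_bottle 0.75 [741.  45.  99.] px [237. 119.]
paint_bottle 0.41 [418. 145.  27.] px [207. 209.]
brush_jar 0.65 [667. 330.  96.] px [157. 137.]
dish 0.7 [383. -24.  16.] px [253. 220.]
tub 0.77 [392. 462.  64.] px [116. 213.]
tub 0.42 [651. 199.  99.] px [193. 142.]
glue_gun 0.78 [ 727. -249.   30.] 
[... 1204 characters left out ...]
30. 147.]
{'t': 1.5, 'joints': array([-1.30159636e+00,  4.90888439e-01,  1.55891092e+00,  4.29817224e-07,
        1.09170117e+00, -1.05606229e-01]), 'qvel': array([-2.29546631e-05,  4.68496287e-04, -1.91988957e-03,  1.40927295e-03,
        3.45195376e-04, -9.20045465e-04]), 'tau': array([-6.83210510e-04, -6.12464905e+01, -2.58430481e+01,  6.92875846e-02,
        4.45153797e-02,  1.10682578e-05]), 'eef_pos': array([ 228.82896702, -581.61817907,  188.16436217]), 'tcp_rot': array([3.14150100e+00, 9.33157969e-06, 3.74805995e-01]), 'ft_force': array([ 0.02805772, -1.12593384,  0.01521565]), 'moment': array([ 0.03043423,  0.00231669, -0.02460212]), 'grip_force': 0.0, 'opening': 0.9999133037678901}
```

View pics/top0.png

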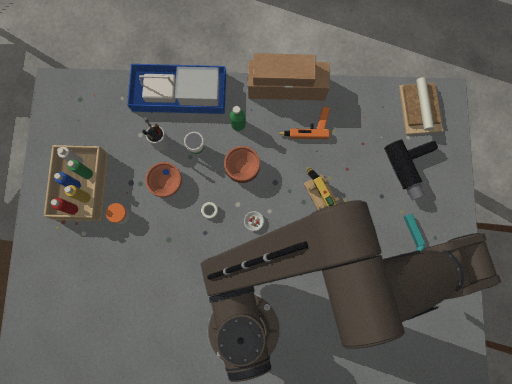

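View pics/side0.png

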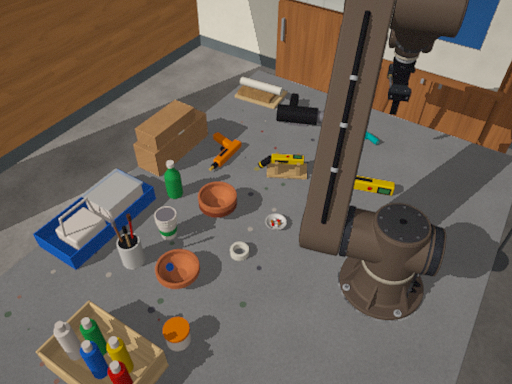

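Thermometer candidates: the yellow one on the wooden rest (top 321,186; side 283,158), a larger yellow one on the table (side 374,184), and a turquoise one (top 414,230). I choose the yellow one on the rest. Next I check that choice in a close crop and measure.

```bash
python3 - <<'E'
from h import *
ims=[]
for n,(u,v) in (("top",(321,186)),("side",(283,162))):
    p=cam(n); P=cloud(p); im=p["img"].astype(int)
    ims.append(cv2.resize(p["img"][v-32:v+32,u-45:u+45],None,fx=4.4,fy=4.4,interpolation=2))
    V,U=np.mgrid[:384,:512]
    m=(abs(U-u)<45)&(abs(V-v)<35)&(p["depth"]>0)
    yel=m&(im[...,0]>150)&(im[...,1]>120)&(im[...,2]<90)
    for nm,mm in (("yellow",yel&(P[...,2]>66)&(P[...,2]<85)),("all>66",m&(P[...,2]>66)&(P[...,2]<95)),("rest base",m&(P[...,2]>5)&(P[...,2]<20))):
        q=P[mm]
        if len(q)<8: print(n,nm,len(q)); continue
        (c,s,a)=cv2.minAreaRect(q[:,:2].astype(np.float32))
        d=np.linalg.svd(q[:,:2]-q[:,:2].mean(0))[2][0]
        print(n,nm,len(q),"rect",np.round(c),np.round(s),round(a,1),"mean",q.mean(0).round(1),"zmed",np.median(q[:,2]).round(1),"pca",np.degrees(np.arctan2(d[1],d[0])).round(1))
    # bowls: rim points
    for nm,c,z in (("bowl",(529,310),52),("stack",(585,20),74)):
        mm=(np.hypot(P[...,0]-c[0],P[...,1]-c[1])<85)&(abs(P[...,2]-z)<4)
        q=P[mm][:,:2]; A=np.c_[2*q,np.ones(len(q))]; s=np.linalg.lstsq(A,(q**2).sum(1),rcond=None)[0]
        e=cv2.minEnclosingCircle(q.astype(np.float32))
        print(n,nm,len(q),s[:2].round(1),np.sqrt(s[2]+s[0]**2+s[1]**2).round(1),"enc",np.round(e[0],1),round(e[1],1),"z",P[mm][:,2].mean().round(1))
    hsv=cv2.cvtColor(p["img"],cv2.COLOR_RGB2HSV)
    mm=(np.hypot(P[...,0]-529,P[...,1]-310)<70)&(hsv[...,0]>100)&(hsv[...,0]<130)&(hsv[...,1]>110)&(p["depth"]>0)
    print(n,"patch",mm.sum(),P[mm].mean(0).round(1))
cv2.imwrite("pics/crop1.png",np.hstack(ims)[:,:,::-1])
E
```

```text
top yellow 154 rect [ 488. -272.] [104.  27.] 28.1 mean [ 499.4 -264.4   75.6] zmed 75.7 pca -155.1
top all>66 307 rect [ 494. -268.] [135.  67.] 30.4 mean [ 487.7 -271.4   74.4] zmed 74.5 pca -150.6
top rest base 973 rect [ 522. -276.] [261. 337.] 1.4 mean [ 529.1 -252.4    8.8] zmed 7.4 pca -73.4
top bowl 194 [522.4 308.3] 61.0 enc [523.2 308.2] 65.6 z 52.6
top stack 168 [583.7  23.8] 60.7 enc [583.9  24.2] 65.0 z 74.3
top patch 28 [557.  306.8  23.7]
side yellow 159 rect [ 480. -268.] [115.  49.] 26.0 mean [ 488.1 -267.5   72.9] zmed 72.9 pca -158.0
side all>66 248 rect [ 492. -270.] [136.  62.] 27.6 mean [ 485.2 -271.5   73.1] zmed 73.1 pca -153.1
side rest base 754 rect [ 532. -319.] [329. 398.] 33.1 mean [ 508.1 -287.1   10.4] zmed 10.6 pca 124.4
side bowl 328 [521.9 307.1] 60.9 enc [522.8 306.6] 66.9 z 51.6
side stack 230 [583.5  22.5] 60.8 enc [585.5  23.3] 67.8 z 74.0
side patch 46 [557.1 307.   21.6]
```

View pics/crop1.png

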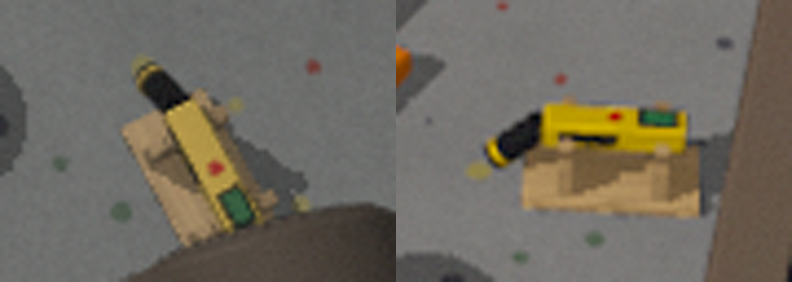

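The crop confirms the choice: a small yellow handle with a black head, lying in the two cradles with the head towards +x/+y. Now I work out the move above it and the bowl's inner profile.

```bash
cat >> h.py <<'E'
def go(pos,yaw):
    s=env.state(); M=R(s["tcp_rot"]); T=R([np.pi,0,yaw])
    r=Ro.from_matrix(M.T@T).as_rotvec()
    print("now",s["eef_pos"].round(1),s["tcp_rot"].round(3),"j",s["joints"].round(2),"t",round(s["t"],2),"F",s["ft_force"].round(1),"open",round(float(s["opening"]),3),"grip",round(float(s["grip_force"]),1))
    d=np.array(pos)-s["eef_pos"]
    print("turn",r.round(3),"then shift cm",(T.T@d/10).round(2)," (if shift before turn",(M.T@d/10).round(2),")")
E
python3 - <<'E'
from h import *
go([485,-271,200],0.497)
for n in ("side","top"):
    P=cloud(cam(n)).reshape(-1,3); r=np.hypot(P[:,0]-522.4,P[:,1]-307.7)
    print(n,[(a,P[(r>=a)&(r<a+3)&(P[:,2]<60),2].round().astype(int).tolist()[::6]) for a in range(30,66,3)])
E
```

```text
now [ 228.9 -581.6  188.2] [3.141 0.    0.375] j [-1.3   0.49  1.56  0.    1.09 -0.11] t 1.6 F [-0.7  1.3  1. ] open 1.0 grip 0.0
turn [ 0.     0.    -0.122] then shift cm [ 37.33 -15.09  -1.18]  (if shift before turn [ 35.21 -19.53  -1.18] )
side [(30, [22, 14, 12, 8, 11, 14, 12, 13, 19]), (33, [23, 15, 18, 10, 16, 17, 20, 16, 20, 17, 18]), (36, [26, 22, 18, 14, 23, 20, 22, 22, 20, 21]), (39, [28, 29, 21, 18, 27, 24, 24, 28, 22, 28, 22, 27, 28]), (42, [36, 26, 27, 17, 26, 29, 30, 18, 29, 29, 33, 2, -1]), (45, [36, 28, 34, 25, 29, 29, 30, 30, 27, 31, 32, 31, 33, 0, 2]), (48, [38, 36, 31, 30, 35, 33, 33, 33, 32, 30, 34, 34, 34, 0, 3, 2, 1]), (51, [35, 36, 31, 38, 33, 30, 34, 35, 36, 32, 37, 0, 2, -2, 2, 4, 0, -4]), (54, [47, 38, 36, 37, 32, 37, 40, 53, 36, 55, 35, 56, 35, 52, 51, 1, 52, 6, 1, 1, -3, 2, 1, -4]), (57, [56, 54, 47, 47, 47, 41, 50, 43, 36, 54, 36, 35, 54, 34, 53, 35, 47, 52, 41, 37, 42, 36, 37, 43, 42, 51, 51, 51, 49, -2, 55, 53, 52, -4, 52, 0, 1, 2, -2, 3, -3, -1]), (60, [54, 56, 48, 46, 41, 50, 54, 42, 51, 53, 52, 53, 51, 52, 54, 54, 52, 32, 54, 49, 38, 43, 50, 33, 52, 
[... 232 characters left out ...]
 19, 16, 9, 11, 20, 15]), (33, [27, 18, 17, 17, 27, 19, 15, 15]), (36, [22, 19, 28, 21, 16, 21, 26, 25, 30]), (39, [34, 26, 16, 26, 27, 30, 28, 26, 29, 25]), (42, [39, 32, 34, 22, 26, 28, 35, 26, 21, 26, 32]), (45, [32, 37, 28, 34, 29, 39, 28, 35, 31, 26, 34]), (48, [35, 40, 33, 38, 39, 33, 37, 34, 38, 36, 37, 34]), (51, [35, 43, 29, 45, 44, 32, 40, 33, 44, 30, 41]), (54, [49, 36, 35, 32, 36, 40, 32, 44, 43, 34, 32, 53, 52, 53]), (57, [60, 53, 48, 36, 42, 35, 40, 54, 56, 53, 53, 53, 59, 52, 55, 54, 56, 3, 51, 50, 7]), (60, [56, 57, 55, 50, 54, 56, 59, 49, 1, 53, 4, 55, 44, 2, 2, 2, -2, 39, 57, 51, 2, 3, 4]), (63, [54, 52, 54, 4, 7, 37, 4, 42, 48, 55, -2, -3, 44, -3, 7, 50, 47, 53, 0, 6, 3])]
```

```bash
python3 -m inch '[[0,0,-0.122,0,0,0,-1],[0,0,0,3.73,-1.51,-0.12,-1],[0,0,0,3.73,-1.51,-0.12,-1],[0,0,0,3.73,-1.51,-0.12,-1],[0,0,0,3.73,-1.51,-0.12,-1],[0,0,0,3.73,-1.51,-0.12,-1],[0,0,0,3.73,-1.51,-0.12,-1],[0,0,0,3.73,-1.51,-0.12,-1],[0,0,0,3.73,-1.51,-0.12,-1],[0,0,0,3.73,-1.51,-0.12,-1],[0,0,0,3.73,-1.51,-0.12,-1],[0,0,0,0,0,0,-1]]'
python3 - <<'E'
from h import *
p=cam("wrist"); save(p,"pics/w1.png"); print(p["position"],p["orientation"],p["fx"],p["cx"],p["cy"])
P=None
# equidistant back-projection
v,u=np.mgrid[:384,:512]; a=(u-p["cx"])/p["fx"]; b=(v-p["cy"])/p["fy"]; th=np.hypot(a,b); k=np.tan(th)/np.maximum(th,1e-9)
d=p["depth"]; P=np.dstack([a*k*d,b*k*d,d])@cR(p).T+np.array(p["position"])
hsv=cv2.cvtColor(p["img"],cv2.COLOR_RGB2HSV)
m=(d>0)&(np.hypot(P[...,0]-485,P[...,1]+271)<110)&(th<1.2)
np.savez("/tmp/w1.npz",P=P,img=p["img"],m=m)
for r in env.trace(p,"thermometer")[:1]:
    q=P[r["mask"]&m]; print("mask",len(q),r["score"])
    t=q[(q[:,2]>69)&(q[:,2]<82)]
    print("top face",cv2.minAreaRect(t[:,:2].astype(np.float32)),np.median(t[:,2]))
    ql=q[q[:,2]<62]; print("low",cv2.minAreaRect(ql[:,:2].astype(np.float32)) if len(ql)>5 else 0)
q=P[m&(P[...,2]>8)&(P[...,2]<18)]; print("base",len(q),cv2.minAreaRect(q[:,:2].astype(np.float32)))
go([485,-271,200],0.497)
E
```

```text
t: 3.2
eef_pos: [486.0, -269.4, 200.3]
tcp_rot: [3.141, -0.0, 0.5]
ft_force: [-0.4, -2.0, -0.4]
opening: 1.001
grip_force: 0.0
[ 552.7500917 -231.60098    395.3042177] [ 2.86655659e+00 -7.36180615e-04 -1.07153457e+00] 297.3186396354542 252.25614357804446 192.28188985112794
mask 3603 0.88
top face ((489.0570068359375, -272.8962097167969), (130.58462524414062, 29.72067642211914), 28.227636337280273) 72.41056296941412
low ((493.412353515625, -272.5181884765625), (199.08331298828125, 34.808345794677734), 29.255937576293945)
base 2633 ((483.0769958496094, -275.95904541015625), (148.83859252929688, 80.42718505859375), 28.851716995239258)
now [ 484.7 -271.1  200.1] [3.141 0.    0.498] j [-0.63  0.38  1.72 -0.    1.05  0.44] t 3.3 F [-0.7 -0.7  0.2] open 1.0 grip 0.0
turn [0.    0.    0.001] then shift cm [0.03 0.01 0.01]  (if shift before turn [0.03 0.01 0.01] )
```

View pics/w1.png

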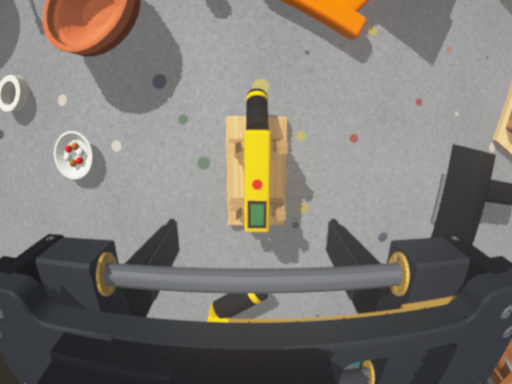

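The wrist view shows the thermometer lying square in the rest at (257,165), the base fit is 149 x 80 mm as specified, and the space between the cradles is free.

```bash
python3 -c "
from h import *
go([488.3,-273.1,42],0.5035)"
```

```text
now [ 484.7 -271.1  200.1] [3.141 0.    0.498] j [-0.63  0.38  1.72 -0.    1.05  0.44] t 3.3 F [-0.7 -0.7  0.2] open 1.0 grip 0.0
turn [ 0.     0.    -0.006] then shift cm [ 0.22  0.35 15.81]  (if shift before turn [ 0.22  0.35 15.81] )
```

```bash
python3 -m inch '[[0,0,-0.006,0.22,0.35,2,-1],[0,0,0,0,0,4,-1],[0,0,0,0,0,4,-1],[0,0,0,0,0,3,-1],[0,0,0,0,0,1.8,-1],[0,0,0,0,0,1,-1],[0,0,0,0,0,0,-1],[0,0,0,0,0,0,-1]]'
python3 -m inch '[[0,0,0,0,0,0,1],[0,0,0,0,0,0,1],[0,0,0,0,0,0,1],[0,0,0,0,0,0,1],[0,0,0,0,0,0,1],[0,0,0,0,0,0,1],[0,0,0,0,0,0,1],[0,0,0,0,0,0,1]]'
```

```text
t: 4.3
eef_pos: [488.5, -273.6, 42.9]
tcp_rot: [3.141, -0.0, 0.502]
ft_force: [-0.2, 0.5, 0.3]
opening: 0.998
grip_force: 0.0
t: 5.3
eef_pos: [488.4, -273.2, 42.1]
tcp_rot: [3.141, -0.0, 0.503]
ft_force: [-0.8, 0.2, 0.3]
opening: 0.311
grip_force: 30.0
```

```bash
python3 -m inch '[[0,0,0,0,0,-1,1],[0,0,0,0,0,-2,1],[0,0,0,0,0,-4,1],[0,0,0,0,0,-4,1],[0,0,0,0,0,-2,1],[0,0,0.15,0,0,0,1],[0,0,0.15,0,0,0,1],[0,0,0.15,0,0,0,1],[0,0,0.0535,0,0,0,1],[0,0,0,0,0,0,1]]'
python3 -c "
from h import *
go([397,307,172],0)"
```

```text
t: 6.55
eef_pos: [488.3, -273.0, 172.6]
tcp_rot: [3.141, -0.0, -0.0]
ft_force: [-0.5, 0.2, -2.9]
opening: 0.31
grip_force: 30.0
now [ 488.3 -273.   172.6] [ 3.141 -0.    -0.   ] j [-0.63  0.41  1.74 -0.    0.99  0.94] t 6.55 F [-0.5  0.2 -2.9] open 0.31 grip 30.0
turn [ 0. -0. -0.] then shift cm [ -9.13 -58.     0.06]  (if shift before turn [-9.14e+00 -5.80e+01  5.00e-02] )
```

```bash
python3 -m inch '[[0,0,0,-0.3,-2,0,1],[0,0,0,-0.65,-4,0,1],[0,0,0,-0.65,-4,0,1],[0,0,0,-0.65,-4,0,1],[0,0,0,-0.65,-4,0,1],[0,0,0,-0.65,-4,0,1],[0,0,0,-0.65,-4,0,1],[0,0,0,-0.65,-4,0,1],[0,0,0,-0.65,-4,0,1],[0,0,0,-0.65,-4,0,1],[0,0,0,-0.65,-4,0,1],[0,0,0,-0.65,-4,0,1],[0,0,0,-0.65,-4,0,1],[0,0,0,-0.65,-4,0,1],[0,0,0,-0.4,-3,0,1],[0,0,0,0,-1,0,1],[0,0,0,0,0,0,1],[0,0,0,0,0,0,1]]'
cat >> h.py <<'E'
def wcloud(p):
    v,u=np.mgrid[:384,:512]; a=(u-p["cx"])/p["fx"]; b=(v-p["cy"])/p["fy"]; th=np.hypot(a,b); k=np.tan(th)/np.maximum(th,1e-9)
    d=p["depth"]; return np.dstack([a*k*d,b*k*d,d])@cR(p).T+np.array(p["position"])
E
python3 - <<'E'
from h import *
go([397,307,104.6],0)
for n in ("wrist","side"):
    p=cam(n); save(p,f"pics/{n}2.png"); P=wcloud(p) if n=="wrist" else cloud(p)
    hsv=cv2.cvtColor(p["img"],cv2.COLOR_RGB2HSV)
    near=(p["depth"]>0)&(abs(P[...,1]-307)<40)
    for r in env.trace(p,"thermometer")[:1]:
        q=P[r["mask"]&near&(P[...,0]>300)&(P[...,0]<530)&(P[...,2]>135)]
        print(n,"therm",len(q),r["score"],"min",np.percentile(q,1,axis=0).round(1),"max",np.percentile(q,99,axis=0).round(1))
        f=q[q[:,0]>485]; print(" head tip pts",len(f),f.mean(0).round(1))
        t=q[(q[:,2]>198)&(q[:,0]<450)]
        if len(t)>20: print(" top",cv2.minAreaRect(t[:,:2].astype(np.float32)),"zmed",np.median(t[:,2]), np.polyfit(t[:,0],t[:,2],1))
    mm=(np.hypot(P[...,0]-522,P[...,1]-308)<55)&(P[...,2]<60)&(hsv[...,0]>100)&(hsv[...,0]<130)&(hsv[...,1]>110)&(p["depth"]>0)
    print(n,"patch",mm.sum(),P[mm].mean(0).round(1), "axis extents",np.ptp(P[mm],axis=0).round(1))
    q=P[(np.hypot(P[...,0]-522,P[...,1]-308)<72)&(abs(P[...,2]-52)<4)&(p["depth"]>0)][:,:2]
    print("bowl",cv2.minEnclosingCircle(q.astype(np.float32)))
E
```

```text
t: 8.8
eef_pos: [397.2, 306.1, 172.1]
tcp_rot: [3.141, 0.0, -0.001]
ft_force: [-0.0, -0.4, -3.0]
opening: 0.308
grip_force: 30.0
now [397.2 306.1 172.1] [ 3.141e+00  0.000e+00 -1.000e-03] j [ 0.52  0.34  1.88 -0.    0.93  2.1 ] t 8.8 F [-0.  -0.4 -3. ] open 0.308 grip 30.0
turn [ 0.     0.    -0.001] then shift cm [-0.02 -0.09  6.75]  (if shift before turn [-0.02 -0.09  6.75] )
wrist therm 9790 0.58 min [337.1 292.6 160.9] max [496.8 321.4 204.3]
 head tip pts 660 [491.7 306.4 166.4]
 top ((391.78363037109375, 307.0592041015625), (30.041330337524414, 116.56305694580078), 89.58161926269531) zmed 202.28116072692137 [-7.37040449e-03  2.05291224e+02]
wrist patch 293 [557.3 307.9  20.1] axis extents [17.4 23.2 19.4]
bowl ((522.6981811523438, 308.92877197265625), 64.9395751953125)Traceback (most recent call last):
  File "<stdin>", line 9, in <module>
    return _quantile_unchecked(
        a, q, axis, out, overwrite_input, method, keepdims, weights)
    return _ureduce(a,
                    func=_quantile_ureduce_func,
    ...<5 lines>...
                    overwrite_input=overwrite_input,
                    method=method)
    r = func(a, **kwargs)
    result = _quantile(arr,
                       quantiles=q,
    ...<2 lines>...
                       out=out,
                       weights=wgt)
    slices_having_nans = np.isnan(arr[-1, ...])
                                  ~~~^^^^^^^^^
IndexError: index -1 is out of bounds for axis 0 with size 0
```

View pics/wrist2.png

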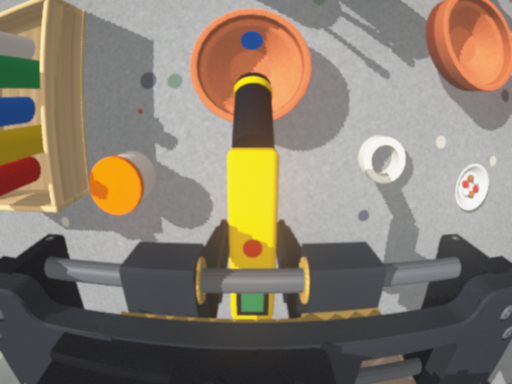

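The lens points at the bowl; the patch (251,40) sits straight ahead of the head, in line with the handle. I lower it and hold.

```bash
python3 -m inch '[[0,0,0,0.1,-0.09,1,1],[0,0,0,0,0,2,1],[0,0,0,0,0,2,1],[0,0,0,0,0,1.2,1],[0,0,0,0,0,0.45,1],[0,0,0,0,0,0,1],[0,0,0,0,0,0,1]]'
python3 - <<'E'
from h import *
go([397,307,104.6],0)
p=cam("wrist"); P=wcloud(p); hsv=cv2.cvtColor(p["img"],cv2.COLOR_RGB2HSV); save(p,"pics/w3.png")
mm=(np.hypot(P[...,0]-522,P[...,1]-308)<55)&(P[...,2]<60)&(hsv[...,0]>100)&(hsv[...,0]<130)&(hsv[...,1]>110)&(p["depth"]>0)
print("patch",mm.sum(),P[mm].mean(0).round(1))
q=P[(p["depth"]>0)&(abs(P[...,1]-307)<25)&(P[...,0]>330)&(P[...,0]<530)&(P[...,2]>65)&(P[...,2]<145)]
y=(hsv[...,0]>20)&(hsv[...,0]<35)&(hsv[...,1]>150)&(p["depth"]>0)&(abs(P[...,1]-307)<25)&(P[...,2]>65)&(P[...,2]<145)&(P[...,0]>330)&(P[...,0]<530)
Y=P[y]; H=Y[Y[:,2]>130]; print("handle x",np.percentile(H[:,0],[.5,99.5]).round(1),"y",np.percentile(H[:,1],[.5,99.5]).round(1),"z",np.median(H[:,2]).round(1))
T=Y[Y[:,0]>465]; print("yellow ring",len(T),T.mean(0).round(1),T.min(0).round(1),T.max(0).round(1))
F=q[q[:,0]>465]; print("head",np.percentile(F,99.5,axis=0).round(1), np.percentile(F,.5,axis=0).round(1))
E
```

```text
t: 9.88
eef_pos: [398.5, 308.0, 106.1]
tcp_rot: [-3.141, -0.001, -0.001]
ft_force: [-0.3, 0.7, -1.7]
opening: 0.314
grip_force: 30.0
now [398.5 308.  106.1] [-3.141e+00 -1.000e-03 -1.000e-03] j [ 0.53  0.43  1.94 -0.    0.77  2.1 ] t 9.88 F [-0.3  0.7 -1.7] open 0.314 grip 30.0
turn [-0.    -0.001 -0.001] then shift cm [-0.15  0.1   0.15]  (if shift before turn [-0.15  0.1   0.15] )
patch 461 [557.2 307.8  20. ]
handle x [336.6 452.7] y [294.5 323.4] z 136.1
yellow ring 281 [494.4 309.   99.5] [488.2 296.8  89.9] [498.7 320.7 103.6]
head [501.1 321.  130.5] [465.2 295.7  91.1]
```

```bash
python3 -m inch '[[0,0,0,0,0.05,0,1],[0,0,0,0,0,0,1],[0,0,0,0,0,0,1],[0,0,0,0,0,0,1],[0,0,0,0,0,0,1],[0,0,0,0,0,0,1],[0,0,0,0,0,0,1],[0,0,0,0,0,0,1],[0,0,0,0,0,0,1],[0,0,0,0,0,0,1],[0,0,0,0,0,0,1],[0,0,0,0,0,0,1],[0,0,0,0,0,0,1],[0,0,0,0,0,0,1],[0,0,0,0,0,0,1],[0,0,0,0,0,0,1],[0,0,0,0,0,0,1],[0,0,0,0,0,0,1],[0,0,0,0,0,0,1],[0,0,0,0,0,0,1]]'
python3 -m inch '[[0,0,0,0,0,-1,1],[0,0,0,0,0,-3,1],[0,0,0,0,0,-3,1],[0,0,0,0,0,0,1]]'
python3 -c "
from h import *
go([488.4,-273.2,172],0.0)"
```

```text
t: 12.42
eef_pos: [398.3, 307.3, 105.6]
tcp_rot: [3.142, -0.0, -0.001]
ft_force: [0.3, -0.2, -1.9]
opening: 0.31
grip_force: 30.0
t: 12.92
eef_pos: [399.1, 307.8, 177.8]
tcp_rot: [-3.139, -0.004, -0.001]
ft_force: [-0.1, -0.2, -2.7]
opening: 0.311
grip_force: 30.0
now [399.1 307.8 177.8] [-3.139e+00 -4.000e-03 -1.000e-03] j [ 0.53  0.33  1.87 -0.    0.94  2.1 ] t 12.93 F [-0.1 -0.2 -2.7] open 0.311 grip 30.0
turn [-0.002 -0.004 -0.001] then shift cm [ 8.93 58.1   0.58]  (if shift before turn [ 8.97 58.1   0.49] )
```

```bash
python3 -m inch '[[0,0,0,0.3,2,0,1],[0,0,0,0.65,4,0,1],[0,0,0,0.65,4,0,1],[0,0,0,0.65,4,0,1],[0,0,0,0.65,4,0,1],[0,0,0,0.65,4,0,1],[0,0,0,0.65,4,0,1],[0,0,0,0.65,4,0,1],[0,0,0,0.65,4,0,1],[0,0,0,0.65,4,0,1],[0,0,0,0.65,4,0,1],[0,0,0,0.65,4,0,1],[0,0,0,0.65,4,0,1],[0,0,0,0.65,4,0,1],[0,0,0,0.2,4,0,1],[0,0,-0.15,0,0,0,1],[0,0,-0.15,0,0,0,1],[0,0,-0.15,0,0,0,1],[0,0,-0.053,0,0,0,1],[0,0,0,0,0,0,1]]'
python3 -m inch '[[0,0,0,0,0,0,1]]'
python3 -c "
from h import *
go([488.4,-273.2,42.5],0.5035)"
```

```text
t: 15.42
eef_pos: [487.0, -272.5, 174.8]
tcp_rot: [-3.141, 0.001, 0.502]
ft_force: [0.7, -0.5, -1.1]
opening: 0.309
grip_force: 30.0
t: 15.55
eef_pos: [487.2, -272.6, 175.1]
tcp_rot: [-3.141, 0.0, 0.501]
ft_force: [0.3, -0.4, -1.9]
opening: 0.314
grip_force: 30.0
now [ 487.2 -272.6  175.1] [-3.141  0.     0.501] j [-0.63  0.41  1.74 -0.    0.99  0.44] t 15.55 F [ 0.3 -0.4 -1.9] open 0.314 grip 30.0
turn [-0.001  0.    -0.003] then shift cm [ 0.08  0.11 13.26]  (if shift before turn [ 0.08  0.12 13.26] )
```

```bash
python3 -m inch '[[0,0,-0.003,0.08,0.11,1,1],[0,0,0,0,0,3,1],[0,0,0,0,0,3,1],[0,0,0,0,0,2,1],[0,0,0,0,0,1.5,1],[0,0,0,0,0,1,1],[0,0,0,0,0,0.8,1],[0,0,0,0,0,0.5,1],[0,0,0,0,0,0.3,1],[0,0,0,0,0,0,1],[0,0,0,0,0,0,1]]'
```

```text
t: 16.92
eef_pos: [488.7, -273.4, 44.9]
tcp_rot: [3.141, -0.0, 0.505]
ft_force: [0.2, 0.4, -1.6]
opening: 0.309
grip_force: 30.0
```

```bash
python3 -m inch '[[0,0,0,0,0,0.15,1],[0,0,0,0,0,0.1,1],[0,0,0,0,0,0,1],[0,0,0,0,0,0,1]]'
```

```text
t: 17.42
eef_pos: [488.6, -273.3, 42.2]
tcp_rot: [3.141, -0.0, 0.505]
ft_force: [-0.0, 0.9, -0.8]
opening: 0.306
grip_force: 30.0
```

```bash
python3 -m inch '[[0,0,0,0,0,0,0],[0,0,0,0,0,0,-0.5],[0,0,0,0,0,0,-1],[0,0,0,0,0,0,-1],[0,0,0,0,0,0,-1],[0,0,0,0,0,0,-1]]'
python3 -m inch '[[0,0,0,0,0,-1,-1],[0,0,0,0,0,-3,-1],[0,0,0,0,0,-4,-1],[0,0,0,0,0,-4,-1],[0,0,0,0,0,-3.7,-1],[0,0,0,0,0,0,-1]]'
python3 - <<'E'
from h import *
p=cam("wrist"); P=wcloud(p); d=p["depth"]
m=(d>0)&(np.hypot(P[...,0]-485,P[...,1]+271)<110)
q=P[env.trace(p,"thermometer")[0]["mask"]&m]; t=q[(q[:,2]>69)&(q[:,2]<82)]
print("top",cv2.minAreaRect(t[:,:2].astype(np.float32)),np.median(t[:,2]))
q=P[m&(P[...,2]>8)&(P[...,2]<18)]; print("base",cv2.minAreaRect(q[:,:2].astype(np.float32)))
go([522.5,246.5,120],0)
E
```

```text
t: 18.18
eef_pos: [488.6, -273.3, 42.1]
tcp_rot: [3.142, 0.0, 0.505]
ft_force: [0.5, -0.4, -0.2]
opening: 0.883
grip_force: 0.0
t: 18.92
eef_pos: [489.5, -273.9, 202.5]
tcp_rot: [3.136, -0.002, 0.505]
ft_force: [0.6, 0.4, -1.3]
opening: 1.0
grip_force: 0.0
top ((489.5681457519531, -271.8272705078125), (128.69313049316406, 29.49890899658203), 28.450090408325195) 72.43199381691869
base ((483.7816467285156, -275.60791015625), (149.21075439453125, 80.24075317382812), 28.77635383605957)
now [ 488.4 -273.2  199.4] [ 3.141 -0.     0.505] j [-0.63  0.39  1.71 -0.    1.05  0.44] t 19.02 F [ 0.5  0.5 -0. ] open 1.003 grip 0.0
turn [ 0.    -0.     0.505] then shift cm [  3.41 -51.97   7.94]  (if shift before turn [ 28.14 -43.83   7.92] )
```

The thermometer is back within about 1 mm of where it lay. Next, the bowl: I pinch its wall on the -y side.

```bash
python3 -m inch '[[0,0,0.15,0,0,0,-1],[0,0,0.15,0,0,0,-1],[0,0,0.15,0,0,0,-1],[0,0,0.055,0,0,0,0.2],[0,0,0,0.25,-2,0,0.2],[0,0,0,0.25,-4,0,0.2],[0,0,0,0.25,-4,0,0.2],[0,0,0,0.25,-4,0,0.2],[0,0,0,0.25,-4,0,0.2],[0,0,0,0.25,-4,0,0.2],[0,0,0,0.25,-4,0,0.2],[0,0,0,0.25,-4,0,0.2],[0,0,0,0.25,-4,0,0.2],[0,0,0,0.25,-4,0.5,0.2],[0,0,0,0.25,-4,1.5,0.2],[0,0,0,0.25,-4,2,0.2],[0,0,0,0.25,-4,2,0.2],[0,0,0,0.15,-2,1,0.2],[0,0,0,0,0,0,0.2],[0,0,0,0,0,0,0.2]]'
python3 - <<'E'
from h import *
p=cam("wrist"); save(p,"pics/w4.png"); P=wcloud(p); d=p["depth"]
r=np.hypot(P[...,0]-522.6,P[...,1]-308)
q=P[(d>0)&(r<72)&(r>50)&(abs(P[...,2]-52)<3)][:,:2]
print("bowl",len(q),cv2.minEnclosingCircle(q.astype(np.float32)),cv2.fitEllipse(q.astype(np.float32))[0])
p=cam("top");P=cloud(p)
for c,z in (((522.6,308),52),((584,24),74)):
    r=np.hypot(P[...,0]-c[0],P[...,1]-c[1]); q=P[(r<72)&(r>50)&(abs(P[...,2]-z)<4)][:,:2]
    print("top",len(q),cv2.minEnclosingCircle(q.astype(np.float32)))
go([522.6,247,41],0)
E
```

```text
t: 21.52
eef_pos: [522.4, 246.0, 129.5]
tcp_rot: [3.141, -0.0, 0.0]
ft_force: [-0.2, 0.6, -0.2]
opening: 0.402
grip_force: 0.0
bowl 2339 ((523.0641479492188, 308.94183349609375), 65.0379638671875) (523.33837890625, 308.58197021484375)
top 0 ((0.0, 0.0), 0.0)
top 183 ((583.8578491210938, 23.587003707885742), 65.47293090820312)
now [522.7 245.8 129.8] [-3.141e+00 -1.000e-03 -1.000e-03] j [ 0.33  0.49  1.74 -0.    0.91  1.9 ] t 21.62 F [0.3 0.4 0.8] open 0.402 grip 0.0
turn [-0.    -0.001 -0.001] then shift cm [-0.01 -0.12  8.88]  (if shift before turn [-0.02 -0.12  8.88] )
```

View pics/w4.png

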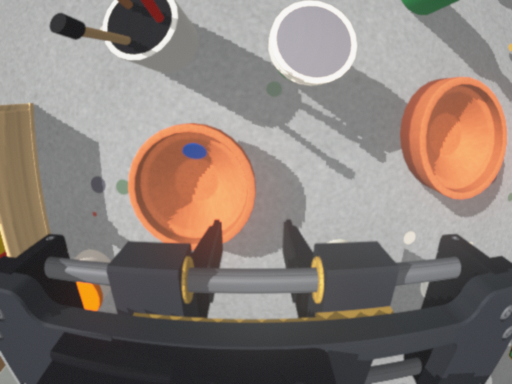

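The wrist view shows the bowl at (192,185) with the patch towards +x, and the open fingers straddling its -y wall. I descend to about 41 mm.

```bash
python3 -m inch '[[0,0,0,0.03,-0.17,1,0.2],[0,0,0,0,0,2,0.2],[0,0,0,0,0,2,0.2],[0,0,0,0,0,1.5,0.2],[0,0,0,0,0,1,0.2],[0,0,0,0,0,0.8,0.2],[0,0,0,0,0,0.5,0.2],[0,0,0,0,0,0,0.2],[0,0,0,0,0,0,0.2]]'
```

```text
t: 22.75
eef_pos: [523.0, 248.5, 41.5]
tcp_rot: [-3.141, -0.001, 0.0]
ft_force: [0.3, -0.4, -0.5]
opening: 0.399
grip_force: 0.0
```

```bash
python3 -m inch '[[0,0,0,0,0,0.1,0.4],[0,0,0,0,0,0,0.6],[0,0,0,0,0,0,0.75],[0,0,0,0,0,0,1],[0,0,0,0,0,0,1],[0,0,0,0,0,0,1],[0,0,0,0,0,0,1]]'
```

```text
t: 23.62
eef_pos: [522.8, 248.4, 40.1]
tcp_rot: [3.142, -0.0, 0.0]
ft_force: [-0.0, 0.6, 0.2]
opening: 0.007
grip_force: 0.0
```

The fingers shut on nothing, so I look before doing anything else.

```bash
python3 - <<'E'
from h import *
p=cam("wrist"); save(p,"pics/w5.png"); P=wcloud(p); d=p["depth"]
r=np.hypot(P[...,0]-522.6,P[...,1]-308)
q=P[(d>0)&(r<75)&(abs(P[...,2]-52)<3)][:,:2]
print(len(q),cv2.minEnclosingCircle(q.astype(np.float32)))
s=cam("side"); save(s,"pics/s5.png"); P=cloud(s); r=np.hypot(P[...,0]-522.6,P[...,1]-308)
q=P[(r<90)&(abs(P[...,2]-52)<3)][:,:2]; print(len(q),cv2.minEnclosingCircle(q.astype(np.float32)))
a=cv2.resize(p["img"][150:384,100:400],(400,312)); b=cv2.resize(s["img"][190:310,110:250],(364,312))
cv2.imwrite("pics/c5.png",np.hstack([a,b])[:,:,::-1])
E
```

```text
3320 ((522.7908325195312, 309.0544128417969), 65.09192657470703)
237 ((522.7152099609375, 306.911865234375), 65.66027069091797)
```

View pics/c5.png

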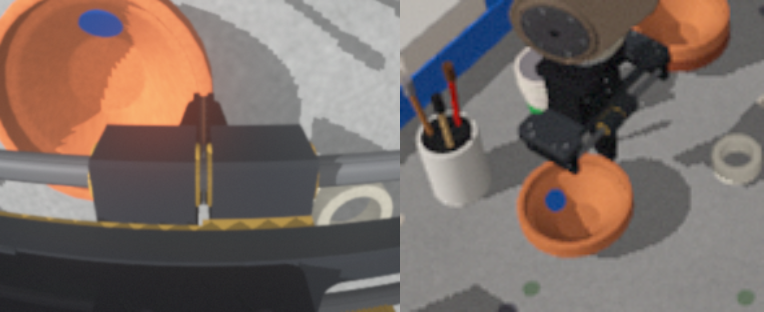

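The bowl hasn't moved, with its rim still centred at (522.8, 308). The fingers closed just above the wall's effective pad zone, so I open and go deeper, watching the force.

```bash
python3 -m inch '[[0,0,0,0,0,0,0.2],[0,0,0,0,0,0,0.2],[0,0,0,0,0,0,0.2],[0,0,0,0,0,0.1,0.2],[0,0,0,0,0,0.1,0.2],[0,0,0,0,0,0.1,0.2],[0,0,0,0,0,0.1,0.2],[0,0,0,0,0,0,0.2]]'
```

```text
t: 24.72
eef_pos: [522.7, 248.4, 36.0]
tcp_rot: [3.141, 0.0, 0.0]
ft_force: [0.3, -0.5, 0.2]
opening: 0.394
grip_force: 0.0
```

```bash
python3 -m inch '[[0,0,0,0,0,0.1,0.2],[0,0,0,0,0,0.1,0.2],[0,0,0,0,0,0,0.4],[0,0,0,0,0,0,0.6],[0,0,0,0,0,0,0.75],[0,0,0,0,0,0,0.8],[0,0,0,0,0,0,0.8]]'
python3 -m inch '[[0,0,0,0,0,0,1],[0,0,0,0,0,0,1],[0,0,0,0,0,0,1]]'
```

```text
t: 25.6
eef_pos: [522.8, 248.4, 34.1]
tcp_rot: [3.142, -0.0, 0.0]
ft_force: [-0.9, -0.3, -0.7]
opening: 0.102
grip_force: 0.0
t: 25.98
eef_pos: [522.8, 248.4, 34.1]
tcp_rot: [3.141, -0.0, 0.0]
ft_force: [0.3, 0.5, -0.5]
opening: 0.001
grip_force: 0.0
```

Still nothing between the fingers. I compare where the fingers really are with the bowl's wall, using the side and wrist depth.

```bash
python3 - <<'E'
from h import *
s=cam("side"); p=cam("wrist"); P=cloud(s); W=wcloud(p)
def proj(x):
    c=cR(s).T@(np.array(x)-np.array(s["position"])); return (c[:2]/c[2]*s["fx"]+[s["cx"],s["cy"]])
def wproj(x):
    c=cR(p).T@(np.array(x)-np.array(p["position"])); rr=np.hypot(*c[:2]); th=np.arctan2(rr,c[2]); return c[:2]/rr*th*p["fx"]+[p["cx"],p["cy"]]
tip=[522.8,248.4,34]; rim=[522.8,247,52]
a=s["img"].copy(); b=p["img"].copy()
print(proj(tip),proj(rim),wproj(tip),wproj(rim))
def draw(im,x,col,k,o): 
    c=((np.array(x)-o)*k).round().astype(int); cv2.drawMarker(im,tuple(int(i) for i in c),col,cv2.MARKER_TILTED_CROSS,10,1)
u,v=proj(rim).round().astype(int); u2,v2=wproj(rim).round().astype(int)
A=cv2.resize(a[v-35:v+35,u-45:u+45],None,fx=4.3,fy=4.3,interpolation=2); B=cv2.resize(b[v2-35:v2+35,u2-45:u2+45],None,fx=4.3,fy=4.3,interpolation=2)
draw(A,proj(tip),(0,255,0),4.3,[u-45,v-35]);draw(A,proj(rim),(0,0,255),4.3,[u-45,v-35])
draw(B,wproj(tip),(0,255,0),4.3,[u2-45,v2-35]);draw(B,wproj(rim),(0,0,255),4.3,[u2-45,v2-35])
cv2.imwrite("pics/c6.png",np.hstack([A,B])[:,:,::-1])
dark=(W.reshape(-1,3)[(p["img"].max(2)<70).ravel()&(p["depth"]>0).ravel()])
k=dark[(np.hypot(dark[:,0]-522.8,dark[:,1]-248.4)<40)&(dark[:,2]<120)]
for z in range(20,120,10):
    t=k[(k[:,2]>=z)&(k[:,2]<z+10)]
    if len(t)>3: print(z,len(t),t.min(0).round(),t.max(0).round())
E
```

```text
[190.08441649 255.82096865] [189.79758975 251.92591397] [253.53701149 221.16319333] [255.81013721 231.26091095]
```

View pics/c6.png

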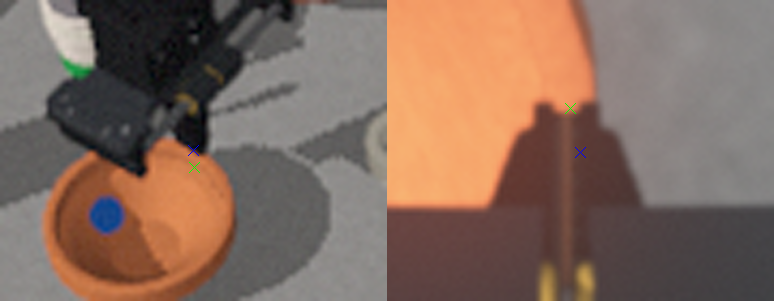

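In both views the shut fingertips sit at the wall's position, yet they pinch nothing. So the pads proper must still be above the rim. I open a little and go deeper in 1 mm steps with a force check.

```bash
python3 -m inch '[[0,0,0,0,0,0,0.4],[0,0,0,0,0,0,0.4],[0,0,0,0,0,0,0.4],[0,0,0,0,0,0.1,0.4],[0,0,0,0,0,0.1,0.4],[0,0,0,0,0,0.1,0.4],[0,0,0,0,0,0,0.4]]'
python3 -m inch '[[0,0,0,0,0,0.1,0.4],[0,0,0,0,0,0.1,0.4],[0,0,0,0,0,0,0.4]]'
```

```text
t: 26.95
eef_pos: [522.7, 248.4, 31.0]
tcp_rot: [3.141, 0.0, 0.0]
ft_force: [0.1, -0.2, 0.1]
opening: 0.298
grip_force: 0.0
t: 27.32
eef_pos: [522.7, 248.4, 29.0]
tcp_rot: [3.141, 0.0, 0.0]
ft_force: [-0.0, 0.5, -0.8]
opening: 0.301
grip_force: 0.0
```

```bash
python3 - <<'E'
from h import *
p=cam("wrist"); P=wcloud(p); d=p["depth"]
a=p["img"][185:255,195:315]; 
s=cam("side"); b=s["img"][205:275,140:260]
cv2.imwrite("pics/c7.png",np.hstack([cv2.resize(x,(396,231),interpolation=2) for x in (a,b)])[:,:,::-1])
q=P[(d>0)&(np.hypot(P[...,0]-522.6,P[...,1]-308)<75)&(abs(P[...,2]-52)<3)][:,:2]; print(cv2.minEnclosingCircle(q.astype(np.float32)))
E
```

```text
((523.29248046875, 303.7500305175781), 69.62458801269531)
```

View pics/c7.png

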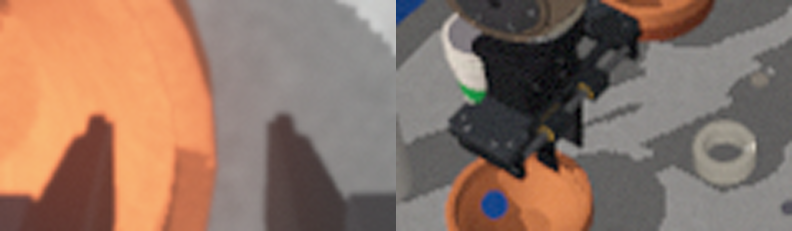

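The wall now lies between the two fingers: inner tip at (95,120), outer tip at (280,120), wall at about (195,150). I close gently.

```bash
python3 -m inch '[[0,0,0,0,0,0,0.55],[0,0,0,0,0,0,0.65],[0,0,0,0,0,0,0.75],[0,0,0,0,0,0,0.75]]'; python3 -m inch '[[0,0,0,0,0,0,0.9],[0,0,0,0,0,0,1],[0,0,0,0,0,0,1],[0,0,0,0,0,0,1]]'
```

```text
t: 27.92
eef_pos: [522.8, 248.4, 29.1]
tcp_rot: [3.142, -0.0, 0.0]
ft_force: [0.3, 0.5, 0.2]
opening: 0.128
grip_force: 0.0
t: 28.42
eef_pos: [522.8, 248.4, 29.1]
tcp_rot: [3.142, -0.0, 0.0]
ft_force: [-0.7, 0.3, -0.5]
opening: 0.007
grip_force: 0.0
```

```bash
python3 -m inch '[[0,0,0,0,0,0,0.4],[0,0,0,0,0,0,0.4],[0,0,0,0,0,0,0.4],[0,0,0,0,0,0.1,0.4],[0,0,0,0,0,0.1,0.4],[0,0,0,0,0,0.1,0.4],[0,0,0,0,0,0,0.4]]'
python3 -m inch '[[0,0,0,0,0,0,0.7],[0,0,0,0,0,0,0.9],[0,0,0,0,0,0,1],[0,0,0,0,0,0,1],[0,0,0,0,0,0,1]]'
```

```text
t: 29.3
eef_pos: [522.7, 248.4, 26.0]
tcp_rot: [3.141, 0.0, 0.0]
ft_force: [0.2, 0.3, -0.3]
opening: 0.3
grip_force: 0.0
t: 29.92
eef_pos: [522.7, 248.4, 26.1]
tcp_rot: [3.141, -0.0, 0.0]
ft_force: [-0.3, -0.2, 0.4]
opening: 0.004
grip_force: 0.0
```

```bash
python3 -m inch '[[0,0,0,0,0,0,0.5],[0,0,0,0,0,0,0.5],[0,0,0,0,0,0.2,0.5],[0,0,0,0,0,0.2,0.5],[0,0,0,0,0,0.2,0.5],[0,0,0,0,0,0,0.5]]'
python3 -m inch '[[0,0,0,0,0,0,0.8],[0,0,0,0,0,0,1],[0,0,0,0,0,0,1],[0,0,0,0,0,0,1]]'
```

```text
t: 30.68
eef_pos: [522.6, 248.3, 19.9]
tcp_rot: [3.141, 0.0, 0.0]
ft_force: [0.7, 0.7, 0.2]
opening: 0.252
grip_force: 0.0
t: 31.18
eef_pos: [522.7, 248.4, 20.1]
tcp_rot: [3.141, 0.0, 0.0]
ft_force: [-0.3, -0.0, 0.7]
opening: 0.077
grip_force: 30.0
```

That is a real pinch: opening 7.3 mm with 30 N on the wall. I lift.

```bash
python3 -m inch '[[0,0,0,0,0,-0.3,1],[0,0,0,0,0,-0.7,1],[0,0,0,0,0,-1.5,1],[0,0,0,0,0,-2.5,1],[0,0,0,0,0,-3,1],[0,0,0,0,0,-2,1],[0,0,0,0,0,-1,1],[0,0,0,0,0,0,1]]'
```

```text
t: 32.17
eef_pos: [522.9, 248.4, 130.8]
tcp_rot: [-3.141, -0.001, 0.0]
ft_force: [-0.7, -0.1, -1.9]
opening: 0.079
grip_force: 30.1
```

Now I carry it along -y and then +x towards the stack.

```bash
python3 -m inch '[[0,0,0,0,1,0,1],[0,0,0,0,2.5,0,1],[0,0,0,0,3,0,1],[0,0,0,0,3,0,1],[0,0,0,0.5,3,0,1],[0,0,0,1,3,0,1],[0,0,0,1,3,0,1],[0,0,0,1,3,0,1],[0,0,0,1,3,0,1],[0,0,0,1,2.5,0,1],[0,0,0,0.5,1.4,0,1],[0,0,0,0,0,0,1],[0,0,0,0,0,0,1]]'
python3 - <<'E'
from h import *
go([583.5,-36.1,130],0)
for n in ("wrist","top","side"):
    p=cam(n); P=wcloud(p) if n=="wrist" else cloud(p); d=p["depth"]; hsv=cv2.cvtColor(p["img"],cv2.COLOR_RGB2HSV)
    org=(d>0)&((hsv[...,0]<14)|(hsv[...,0]>172))&(hsv[...,1]>120)&(np.hypot(P[...,0]-583,P[...,1]-24)<85)
    q=P[org&(P[...,2]>154)]
    print(n,len(q))
    if len(q)>30:
        # rim plane and circle
        top=q[q[:,2]>np.percentile(q[:,2],55)]; A=np.c_[top[:,:2]-top[:,:2].mean(0),np.ones(len(top))]; c=np.linalg.lstsq(A,top[:,2],rcond=None)[0]
        print(" enc",cv2.minEnclosingCircle(q[:,:2].astype(np.float32)),"rim tilt",c[:2].round(3),"z",c[2].round(1))
    if n=="wrist":
        save(p,"pics/w8.png")
    st=P[org&(abs(P[...,2]-74)<4)]; print(" stack rim pts",len(st), cv2.minEnclosingCircle(st[:,:2].astype(np.float32)) if len(st)>10 else "")
E
```

```text
t: 33.8
eef_pos: [582.3, -34.9, 129.9]
tcp_rot: [-3.141, 0.001, 0.001]
ft_force: [0.9, -0.3, -2.0]
opening: 0.082
grip_force: 30.1
now [582.3 -34.9 129.9] [-3.141e+00  1.000e-03  1.000e-03] j [-0.17  0.5   1.73  0.    0.92  1.4 ] t 33.8 F [ 0.9 -0.3 -2. ] open 0.082 grip 30.1
turn [-0.     0.001  0.001] then shift cm [ 0.12  0.12 -0.01]  (if shift before turn [ 0.12  0.12 -0.01] )
wrist 5087
 enc ((582.1452026367188, 25.385221481323242), 66.52786254882812) rim tilt [-0.064  0.055] z 165.0
 stack rim pts 1263 ((605.3480834960938, 8.138191223144531), 58.152732849121094)
top 24
 stack rim pts 0 
side 262
 enc ((577.6285400390625, 16.106788635253906), 74.62027740478516) rim tilt [-0.093 -0.158] z 171.5
 stack rim pts 139 ((581.8858642578125, 26.281192779541016), 63.72359085083008)
```

```bash
python3 - <<'E'
from h import *
for n in ("wrist","side"):
    p=cam(n); P=wcloud(p) if n=="wrist" else cloud(p); d=p["depth"]; hsv=cv2.cvtColor(p["img"],cv2.COLOR_RGB2HSV)
    c0=np.array([582.5,25.5]); r=np.hypot(P[...,0]-c0[0],P[...,1]-c0[1])
    org=(d>0)&((hsv[...,0]<14)|(hsv[...,0]>172))&(hsv[...,1]>120)
    q=P[org&(r>57.5)&(r<64.5)&(P[...,2]>150)&(P[...,2]<175)]
    for it in range(6):
        A=np.c_[q[:,:2]-c0,np.ones(len(q))]; c=np.linalg.lstsq(A,q[:,2],rcond=None)[0]; e=q[:,2]-A@c; q=q[(e>-2.5)&(e<4)] if it>1 else q[e>-4]
    print(n,len(q),"tilt dz/dx,dz/dy",c[:2].round(3),"z",c[2].round(1))
    o=P[org&(r<80)]; e=o[:,2]-np.c_[o[:,:2]-c0,np.ones(len(o))]@c; o=o[abs(e)<3]
    print(" enc",len(o),cv2.minEnclosingCircle(o[:,:2].astype(np.float32)), "ang cover",np.histogram(np.degrees(np.arctan2(o[:,1]-c0[1],o[:,0]-c0[0])),8,(-180,180))[0])
    # flat inner floor of the bowl
    f=P[org&(r<14)&(P[...,2]>105)]; 
    if len(f)>30:
        print(" floor",len(f),np.linalg.lstsq(np.c_[f[:,:2]-c0,np.ones(len(f))],f[:,2],rcond=None)[0].round(3))
E
```

```text
wrist 3580 tilt dz/dx,dz/dy [ 0.004 -0.027] z 158.5
 enc 4642 ((580.5014038085938, 26.768033981323242), 65.17058563232422) ang cover [   0  280 1020 1079  841  657  300  465]
 floor 919 [ 0.00000e+00 -2.70000e-02  1.14815e+02]
side 111 tilt dz/dx,dz/dy [-0.011 -0.025] z 160.8
 enc 168 ((579.0736694335938, 25.718170166015625), 66.19804382324219) ang cover [23 15  6 14 23 27 31 29]
 floor 36 [-2.30000e-02 -1.70000e-02  1.16707e+02]
```

View pics/w8.png

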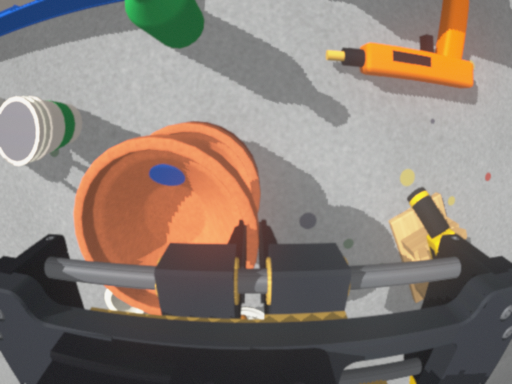

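The wrist view shows the bowl at (165,215) over the stack, nearly level (tilt 0.03), slightly short in x. I correct that by 2 mm and descend gently.

```bash
python3 -m inch '[[0,0,0,0.22,0.18,0.5,1],[0,0,0,0,0,1,1],[0,0,0,0,0,1,1],[0,0,0,0,0,1,1],[0,0,0,0,0,0.8,1],[0,0,0,0,0,0.5,1],[0,0,0,0,0,0.3,1],[0,0,0,0,0,0,1],[0,0,0,0,0,0,1]]'
python3 -m inch '[[0,0,0,0,0,0.3,1],[0,0,0,0,0,0.2,1],[0,0,0,0,0,0.2,1],[0,0,0,0,0,0,1]]'
```

```text
t: 35.17
eef_pos: [585.1, -37.4, 79.4]
tcp_rot: [3.141, -0.0, 0.0]
ft_force: [-0.6, -0.3, -1.3]
opening: 0.083
grip_force: 30.1
t: 35.67
eef_pos: [584.9, -37.4, 71.9]
tcp_rot: [3.142, 0.0, 0.0]
ft_force: [-0.3, -0.4, -2.7]
opening: 0.081
grip_force: 30.1
```

```bash
python3 -m inch '[[0,0,0,0,-0.04,0.15,1],[0,0,0,0,0,0.15,1],[0,0,0,0,0,0,1],[0,0,0,0,0,0,1]]'; python3 -m inch '[[0,0,0,0,0,0.1,1],[0,0,0,0,0,0.1,1],[0,0,0,0,0,0,1],[0,0,0,0,0,0,1]]'
```

```text
t: 36.17
eef_pos: [585.1, -37.0, 69.1]
tcp_rot: [3.142, -0.0, 0.0]
ft_force: [-0.0, 0.0, -2.2]
opening: 0.082
grip_force: 30.1
t: 36.67
eef_pos: [585.0, -37.0, 67.1]
tcp_rot: [3.142, -0.0, 0.0]
ft_force: [-0.2, 0.5, -1.6]
opening: 0.078
grip_force: 30.1
```

```bash
python3 -m inch '[[0,0,0,0,0,0.1,1],[0,0,0,0,0,0.1,1],[0,0,0,0,0,0,1],[0,0,0,0,0,0,1]]'; python3 -m inch '[[0,0,0,0,0,0.1,1],[0,0,0,0,0,0,1],[0,0,0,0,0,0,1]]'
```

```text
t: 37.17
eef_pos: [585.1, -37.0, 65.1]
tcp_rot: [3.142, -0.0, 0.0]
ft_force: [-0.1, -0.0, -1.5]
opening: 0.08
grip_force: 30.0
t: 37.55
eef_pos: [585.1, -37.0, 64.2]
tcp_rot: [3.141, -0.0, 0.0]
ft_force: [0.5, -0.8, -0.7]
opening: 0.08
grip_force: 30.0
```

```bash
cat > m.py <<'E'
from h import *
for n in ("wrist","side"):
    p=cam(n); P=wcloud(p) if n=="wrist" else cloud(p); d=p["depth"]; hsv=cv2.cvtColor(p["img"],cv2.COLOR_RGB2HSV)
    c0=np.array([584,24]); r=np.hypot(P[...,0]-c0[0],P[...,1]-c0[1])
    org=(d>0)&((hsv[...,0]<14)|(hsv[...,0]>172))&(hsv[...,1]>120)
    q=P[org&(r>57.5)&(r<65)&(P[...,2]>85)&(P[...,2]<110)]
    for it in range(6):
        A=np.c_[q[:,:2]-c0,np.ones(len(q))]; c=np.linalg.lstsq(A,q[:,2],rcond=None)[0]; e=q[:,2]-A@c; q=q[(e>-2.5)&(e<4)] if it>1 else q[e>-4]
    o=P[org&(r<80)]; e=o[:,2]-np.c_[o[:,:2]-c0,np.ones(len(o))]@c; o=o[abs(e)<3]
    print(n,len(q),"tilt",c[:2].round(3),"z",c[2].round(1),"enc",cv2.minEnclosingCircle(o[:,:2].astype(np.float32)))
    f=P[org&(r<14)&(P[...,2]>35)]
    if len(f)>20: print(" floor",np.linalg.lstsq(np.c_[f[:,:2]-c0,np.ones(len(f))],f[:,2],rcond=None)[0].round(3))
    l=P[org&(abs(P[...,2]-74)<2.5)&(r<75)]; print(" lower",len(l),l.mean(0).round(1) if len(l) else "")
E
python3 m.py
```

```text
wrist 4067 tilt [ 0.002 -0.001] z 94.1 enc ((583.8843383789062, 24.668121337890625), 64.6417236328125)
 floor [5.0000e-03 4.0000e-03 5.0399e+01]
 lower 2361 [607.4  29.   74.1]
side 120 tilt [-0.005  0.009] z 96.3 enc ((583.7509155273438, 24.502065658569336), 66.24668884277344)
 floor [-5.0000e-02 -9.0000e-03  5.2789e+01]
 lower 117 [583.   15.5  74.1]
```

The bowl sits level with its rim at about 96 mm, so it is nested. I release, lift straight up and check.

```bash
python3 -m inch '[[0,0,0,0,0,0,0.8],[0,0,0,0,0,0,0.6],[0,0,0,0,0,0,0.4],[0,0,0,0,0,0,0.4],[0,0,0,0,0,0,0.4]]'; python3 -m inch '[[0,0,0,0,0,-0.5,0.4],[0,0,0,0,0,-1,0.4],[0,0,0,0,0,-2,0.4],[0,0,0,0,0,-3,0.4],[0,0,0,0,0,-4,0.4],[0,0,0,0,0,-4,0.4],[0,0,0,0,0,0,0.4],[0,0,0,0,0,0,0.4]]'; python3 m.py; python3 - <<'E'
from h import *
p=cam("side"); P=cloud(p); q=P[env.trace(p,"thermometer")[0]["mask"]]; t=q[(q[:,2]>69)&(q[:,2]<80)]; print(t.mean(0).round(1))
p=cam("top")
for t in "tape cups paint_bottle brush_jar dish tub glue_gun stack thermometer".split():
    for r in env.find_in(p,t)[:1]: print(t,w(p,r["centre"]).round())
E
```

```text
t: 38.28
eef_pos: [585.0, -37.0, 64.1]
tcp_rot: [3.142, -0.0, 0.0]
ft_force: [0.8, 0.8, -1.3]
opening: 0.299
grip_force: 0.0
t: 39.28
eef_pos: [584.6, -36.9, 208.9]
tcp_rot: [3.142, 0.0, 0.0]
ft_force: [0.5, -0.5, -0.2]
opening: 0.302
grip_force: 0.0
wrist 1887 tilt [ 0.001 -0.001] z 94.2 enc ((584.2339477539062, 24.456180572509766), 64.41903686523438)
 floor [-3.000e-03  6.000e-03  5.038e+01]
 lower 1412 [584.4  25.6  74.3]
side 133 tilt [ 0.004 -0.004] z 96.5 enc ((582.9478759765625, 24.178258895874023), 65.84927368164062)
 floor [ 0.068  0.071 52.557]
 lower 118 [586.2  16.8  74.2]
[nan nan nan]
cups [652. 198.  99.]
brush_jar [666. 331.  94.]
dish [ 727. -255.   32.]
tub [395. 469.  65.]
glue_gun [ 728. -255.   29.]
thermometer [ 497. -263.   78.]<stdin>:2: RuntimeWarning: Mean of empty slice.
  ret = um.true_divide(
```

```bash
python3 -c "
from cell import env
print(env.job_done())"
```

```text
the job is handed in; nothing more can be done
None
```

I held the lens about 9 cm square on the patch for over 2 s, laid the thermometer back in its rest and nested the bowl level on the stack; the job was handed in at about 40 s, and no verdict came back.

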